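# Hang the rinsed cap wrench on the drying rack

### The job

Hang the rinsed cap wrench on the one empty peg of the drying rack, by the small round eye in its end plate (not by its big ring). Guide it down the sloping peg until it rests against the collar before you let go. Do not bump the flask and bottle that are drying on the other pegs, and leave the tube rack, tip box and spray bottle where they are.

Things in the scene. Friction and masses are not known exactly. Their poses are not given: they have to be found in the camera images.
- wrench: Cap wrench lying flat on the bench, 205 mm long, 0.16 kg. Origin: underside, below the middle of the handle, where it balances; x towards the eye, z up. Handle: grey block 74 mm long (x -39 to 35), 26 mm wide (y), 18 mm thick (z 0 to 18); grasp it across y. Head at the other end: steel ring 56 mm outside, 40 mm inside, 18 mm thick, centred at x = -66.
- eye (a point): Centre of the wrench's eye, at (85, 0, 9) mm in the wrench's frame, same axes: a 13.5 mm through hole in a steel end plate 8 mm thick (z 5 to 13), 60 mm wide, x from 60 to 110, joined to the handle by a neck 20 mm wide.
- rack: White and steel drying rack, fixed: drip tray 90 x 400 x 16 mm, two uprights 220 mm high at y = +-188 and a rail along y at height 186 to 206 mm, at x = 22. It carries three grey plastic peg sockets side by side, 115 mm apart. Origin: on the bench under the middle socket; its -x faces the robot.
- peg: Socket of the empty peg, fixed on the rail in any of the three places. Origin: the peg's pivot, 205 mm above the bench; z vertical, -x the rack's front. The peg's axis as meant leans 40 degrees from vertical towards -x. The peg, a 10 mm rod, is loose: it swivels stiffly about the pivot to either side only and may stand up to 11 degrees off, its tip 16 mm to one side; this is not reported.
- seat (a point): Front face of the empty peg's collar (22 mm across), on the axis as meant, 20 mm from the pivot. z: along that axis outwards; y: sideways along the rack; x: up the slope. The peg's tip is 65 mm out (85 from the pivot), tapering to 6.6 mm over its last 6 mm. An eye fully home has its centre about 4 mm from here.
- flask: Small glass conical flask drying upside down on its own peg of the rack, fixed. Origin as for the empty peg's socket; the flask lies along the same leaning axis from 22 to 120 mm from the pivot, at most 62 mm across.
- bottle: Small glass bottle drying upside down on its own peg of the rack, fixed. Origin as for the empty peg's socket; it lies along the leaning axis from 22 to 124 mm from the pivot, 56 mm across.
- tube_rack: Loose microtube rack block 95 x 66 x 52 mm, origin at the centre of its underside.
- tip_box: Loose box of pipette tips with clear lid, 117 x 82 x 56 mm, origin at the centre of its underside.
- spray_bottle: Loose spray bottle, 76 mm across, 186 mm high, origin at the centre of its underside.
There are look-alikes about, which are no part of the job. Of the things that look like the wrench, the smallest one is meant.

How it is judged (in metres and radians):
On the way:
1. the eye is threaded on the empty peg and down at the collar while the fingers still hold the wrench (x of eye in the frame of seat between -0.009 and 0.009 m and y of eye in the frame of seat between -0.009 and 0.009 m and z of eye in the frame of seat between -0.003 and 0.012 m and contact force between the fingers and wrench above 1 N), for 0.2 s.
At the end, for the whole second after the job is handed in: The wrench hangs at rest by its eye on the empty peg: the eye's centre within 9 mm of the peg's axis as meant in each direction and no more than 14 mm from the collar's face; let go (x of eye in the frame of seat between -0.009 and 0.009 m and y of eye in the frame of seat between -0.009 and 0.009 m and z of eye in the frame of seat between -0.003 and 0.014 m and linear speed of wrench below 0.03 m/s and angular speed of wrench below 0.3 rad/s); the robot touches nothing.
It fails at once if the inverted flask on the rack is knocked (more than 3 N) (contact force between flask and anything else above 3 N).
It fails at once if the inverted bottle on the rack is knocked (more than 3 N) (contact force between bottle and anything else above 3 N).
It fails at once if the tube rack is shifted more than 25 mm (distance of tube_rack from where it was at the start of the episode above 0.025 m).
It fails at once if the tip box is shifted more than 25 mm (distance of tip_box from where it was at the start of the episode above 0.025 m).
It fails at once if the spray bottle is shifted more than 25 mm (distance of spray_bottle from where it was at the start of the episode above 0.025 m).
It also fails if it takes over 64 s, if anything falls off the work surface, if the arm or the gripper's body presses on something with over 40 N, if the wrist force passes 120 N, or if a joint passes its speed limit or range.

### The arm

A 6-joint arm with a two-finger parallel gripper is mounted at the origin on the work surface. World frame = base frame: x ahead of the robot, y to its left, z up, the work surface at z = 0. Lengths are in mm, angles in rad, forces in N, time in s.
With the tool pointing down it reaches from about 350 to 875 mm from the base axis. Payload 4.2 kg.
Tool frame: the origin (TCP) lies at the very end of the fingers, on their centre line; the grasp point (between the pads) lies 19 mm behind it; z points along the fingers, y is the direction in which the jaws open and shut (so a half turn about z gives the same grasp; the last joint's range is limited). The gripper opens to 85 mm and grips with 20 to 120 N. Pads are 22 mm wide; open, the fingers measure 114 mm over their backs; the gripper's body (76 mm by 85 mm) begins 54 mm behind the grasp point. The pads swing forward as they close: fully open they stand 13 mm farther back than shut.
Start: joints at [-1.063, 0.385, 0.008, 0, -1.194, -0.259], TCP at [153.918, -605.73, 231.312] pointing down, gripper open.
Joint ranges: [-3.14, 3.14], [-1.21, 2.06], [-1.07, 1.41], [-3.16, 2.05], [-2.99, -0.16], [-3.1, 3.1]. Speed limits (rad/s): [2.79, 2.79, 3.14, 3.14, 3.14, 3.14].

### API

Orientations are given as a unit quaternion [x, y, z, w].
In Python, from bench import arm gives the robot as it stands.
- The arm moves only by the tool apply_moves, never from a script. Its argument "rows" is a list of rows, each a list of 2 entries, a list of its own where there are three numbers: the shift along the tool's x, y, z in mm, then the turn, a rotation vector about the tool's x, y, z in degrees. In form: [[[dx, dy, dz], [ax, ay, az]], ...]. A call has 1 to 12 rows; each row is the pose to reach, as a shift and turn from the pose commanded when the call began, along the tool's axes at that moment; what a row does not reach only later rows make up. A row lasts 1/10 s, in which the tool goes at most 50 mm and 8.59 degrees, less where a joint would pass 70% of its speed; a pose out of reach is approached as far as the arm can. A call with a gripper value outside its range is refused whole. "claw" is the closure in counts, from 0 (fully open) to 255 (shut), set as the call begins (left out, the last holds). The fingers move at their own pace and stop on an object; the grip force is fixed at half the most. Time passes only in rows, so rows that repeat a pose let the fingers close. It gives the time, the measured TCP pose, the force and the opening at its end, in the units of the state.
- arm.read_state(): the state, without advancing time (a new reading comes with each control period).
- arm.get_image(name): name is "scene" or "top" or "wrist"; returns a dict with "color" (400x640x3 uint8, red, green, blue), "z_map" (400x640 float32, mm along the optical axis (not along the pixel's ray), 0 where there is no reading), "camera_matrix" (3x3 intrinsics, pixels), "R" (3x3) and "t" (3): a world point X has camera coordinates R X + t. Camera axes: x right, y down, z forward; pixel columns grow to the right and rows downward; lengths in mm; the calibration is good to about 2 mm. A picture is of the moment at which its call begins.
- arm.job_done(): hands the job in, once; it reports no verdict.
The state is a dict: "clock": time; "joints": joint angles; "joint_vel": joint speeds; "joint_efforts": joint torques, N m; "position": TCP position; "ee_rot": TCP orientation; "contact_force": force on the tool from outside, world axes, zero at the start; "wrist_torque": the same for the moment, N m; "gripper_width": finger opening in mm.
Only numpy, scipy, OpenCV 4.12 (cv2) and the standard library are available. Lean on these libraries where they do the work, as an engineer would, in place of code of your own. Each camera call takes 0.05 s, during which the arm holds its last target. There are 200 camera calls.

## Working session

There is one attempt and no reset: what is moved stays moved. The work goes in short steps, Python scripts to look and compute and a tool call to move; the robot and the scene stay as the last step left them, time stands still between calls to the robot, and variables do not carry over. Pictures are saved under pics/ and viewed, about 8 in all and at most 12, crops included, and the job is handed in when it is done.

Besides the shell and the picture viewer there is one more tool, called after "Call:" as name([rows], argument=value, ...), one row to a line, values as JSON. apply_moves: Moves the arm, as the interface text tells. Its arguments: {"type":"object","properties":{"rows":{"type":"array"},"claw":{"type":"number"}},"required":["rows"]}

```bash
mkdir -p pics; ls; cat > h.py <<'E'
import numpy as np, cv2, pickle
from scipy.spatial.transform import Rotation as Ro
from bench import arm
def grab(n):
    d=arm.get_image(n); pickle.dump(d,open(f'/tmp/{n}.pkl','wb')); return d
def load(n): return pickle.load(open(f'/tmp/{n}.pkl','rb'))
def save(d,f,crop=None,s=1):
    im=d['color'][:,:,::-1]
    if crop: im=im[crop[1]:crop[3],crop[0]:crop[2]]
    cv2.imwrite('pics/'+f,cv2.resize(im,None,fx=s,fy=s,interpolation=cv2.INTER_CUBIC))
def cloud(d):
    z=d['z_map'].astype(float); K=np.array(d['camera_matrix']); v,u=np.mgrid[:z.shape[0],:z.shape[1]]
    P=np.stack([(u-K[0,2])/K[0,0]*z,(v-K[1,2])/K[1,1]*z,z],-1)
    P=(P-np.array(d['t']))@np.array(d['R']); P[z==0]=np.nan; return P
def onz(d,u,v,h):
    K=np.array(d['camera_matrix']);R=np.array(d['R']);c=-R.T@np.array(d['t'])
    r=R.T@np.linalg.inv(K)@[u,v,1]; return c+r*(h-c[2])/r[2]
def proj(d,X):
    K=np.array(d['camera_matrix']); c=np.asarray(X)@np.array(d['R']).T+np.array(d['t']); p=c@K.T; return p[...,:2]/p[...,2:]
E
python3 - <<'E'
from h import *
for n in('scene','top'):
    d=grab(n); save(d,n+'0.png'); print(n,-np.array(d['R']).T@d['t'],d['camera_matrix'][0])
print(arm.read_state())
E
```

```text
pics
scene [944.84115214 636.83072899 692.04862534] [365.47997738   0.         323.50088546]
top [ 280.50042197   -6.38101097 1672.84569414] [495.22812664   0.         313.09812972]
{'clock': 0.1, 'joints': array([-1.06340231e+00,  3.85499743e-01,  6.77532414e-03, -4.08920879e-04,
       -1.19397546e+00, -2.58632772e-01]), 'joint_vel': array([-0.00048698, -0.0010812 ,  0.00420881,  0.00184366,  0.00095439,
        0.00089193]), 'joint_efforts': array([-4.99832095e-04, -3.93319094e+01,  1.88927865e+01,  4.19778541e+00,
       -2.55035971e-03,  3.09461747e-06]), 'position': array([ 153.7867119 , -605.26392061,  230.32772479]), 'ee_rot': array([-1.23985275e-01,  9.92283583e-01,  9.53834094e-04, -1.79420955e-04]), 'contact_force': array([ 0.31915749,  1.14186671, -0.37409515]), 'wrist_torque': array([ 0.01687218,  0.0279184 , -0.02870894]), 'gripper_width': 85.21398561608677}
```

View pics/scene0.png

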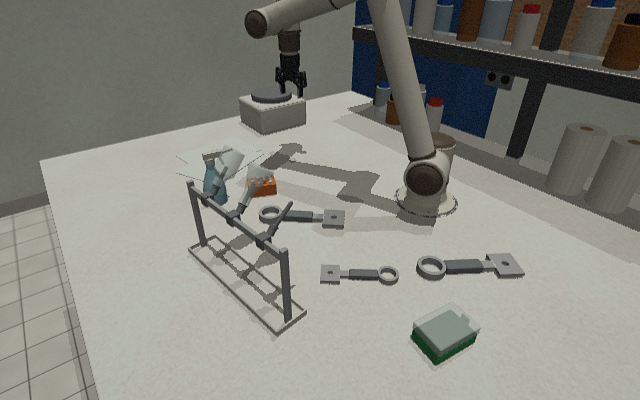

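View pics/top0.png

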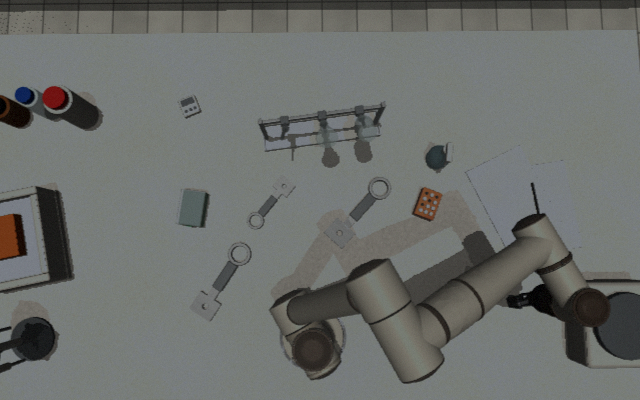

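The scene image shows three wrench-like things. In the top view they are at (272,200), (360,210) and (222,282). The one at (272,200) looks smallest, and the leftmost peg (291,150) looks empty, with the flask and bottle at (330,155) and (363,150). I'll confirm with a crop and sizes.

```bash
python3 - <<'E'
from h import *
d=load('top'); save(d,'c1.png',(235,95,395,235),5)
for n,a,b in(('S',(293,180),(249,228)),('M',(325,240),(388,180)),('L',(194,312),(250,245))):
    A,B=onz(d,*a,9),onz(d,*b,9); print(n,A,B,np.linalg.norm(A-B))
P=cloud(d)
m=(P[...,2]>170)&(P[...,2]<235)&(P[...,0]>600)&(P[...,0]<1000)
v,u=np.where(m); print(len(v)); q=P[m]
print(q.min(0),q.max(0))
E
```

```text
S [517.8551872   63.08945767   9.        ] [356.32798738 211.35544715   9.        ] 219.257474032706
M [314.24013949 -43.38846761   9.        ] [ 515.33260296 -259.03057699    9.        ] 294.85538523623325
L [ 80.85098341 391.1174445    9.        ] [299.48053811 207.65841563   9.        ] 285.40514617208987
1847
[ 600.42459245 -432.62846841  170.01434935] [793.82799523 919.08247826 234.93456333]
```

View pics/c1.png

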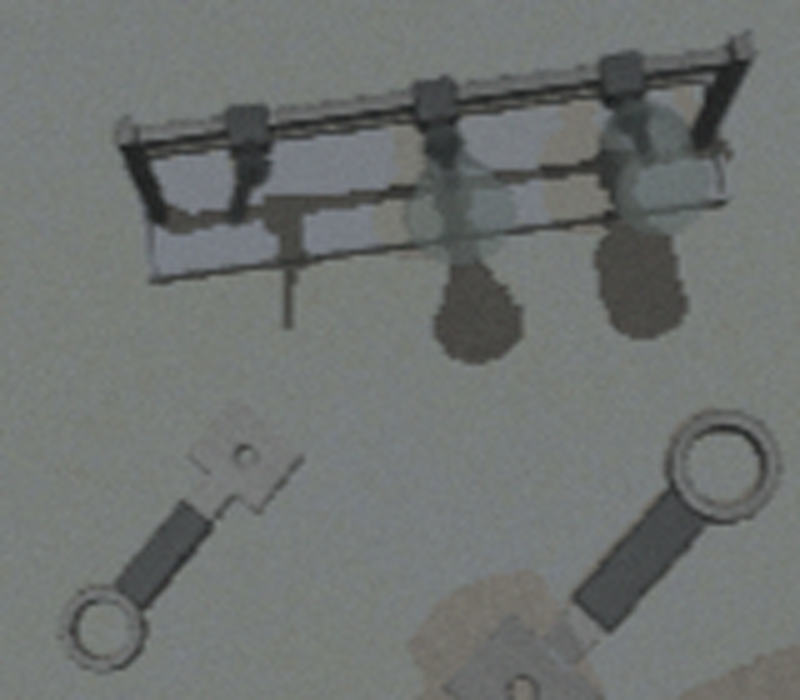

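Leftmost peg is empty, with the flask in the middle and the bottle on the right. The wrench at (272,200) is the small one: about 205 mm long against about 290 mm for the other two. Its eye is at crop (244,455) and ring centre at (103,628).

```bash
cat >> h.py <<'E'
def tool():
    s=arm.read_state(); return np.array(s['position']),Ro.from_quat(s['ee_rot'])
def rel(p,R):
    """shift & rotvec from current to target (p, Rotation)"""
    p0,R0=tool(); return R0.inv().apply(p-p0).round(1),np.degrees((R0.inv()*R).as_rotvec()).round(2)
E
python3 - <<'E'
from h import *
d=load('top'); f=lambda c:((c[0]+.5)/5-.5+235,(c[1]+.5)/5-.5+95)
eye=onz(d,*f((244,455)),13); ring=onz(d,*f((103,628)),18)
e=(eye-ring)[:2]; L=np.linalg.norm(e); e/=L; print('eye',eye,'ring',ring,'L(151)',L,'head',np.degrees(np.arctan2(e[1],e[0])))
o=(eye[:2]-85*e+ring[:2]+66*e)/2; print('origin',o)
P=cloud(d); 
for c in((195,500),(165,560),(244,440)):
    u,v=map(int,f(c)); print(P[v,u])
s=[onz(d,*f(c),218) for c in((250,120),(436,97),(622,73))]; print('sockets~',s)
A,B=onz(d,*f((740,45)),220),onz(d,*f((125,130)),220); y=(B-A)[:2]; print(A,B,np.linalg.norm(y),'heading x',np.degrees(np.arctan2(y[1],y[0]))-90)
print('tip',onz(d,*f((238,215)),265))
# scene cam
P=cloud(load('scene'));m=(P[...,2]>240)&(P[...,0]>500)&(P[...,0]<800)&(P[...,1]>0)&(P[...,1]<300)
print('scene hi',m.sum(),P[m][:12].round(0).tolist())
w=grab('wrist'); c=-np.array(w['R']).T@w['t']; p,R=tool(); print('wrist cam in tool',R.inv().apply(c-p),'axes',(R.inv().as_matrix()@np.array(w['R']).T).round(2).tolist(),w['camera_matrix'][0][0])
E
```

```text
eye [498.43339657  95.43105495  13.        ] ring [381.82682959 189.59635422  18.        ] L(151) 149.88060263876596 head -38.92250943060603
origin [432.73914743 148.48225774]
[471.8228028  131.77361125  -1.77731054]
[429.5158138  150.56322529  14.50143295]
[510.19896744  96.53555572  16.7624825 ]
sockets~ [array([674.53987173,  79.00603918, 218.        ]), array([687.79463169, -32.93549033, 218.        ]), array([ 701.68967712, -145.08198848,  218.        ])]
[ 717.81560198 -216.22334173  220.        ] [668.46384129 153.91911241 220.        ] 373.4180400635283 heading x 7.594557205524524
tip [605.56027366  83.28200047 265.        ]
scene hi 89 [[605.0, 82.0, 270.0], [602.0, 82.0, 269.0], [608.0, 83.0, 269.0], [606.0, 84.0, 269.0], [605.0, 87.0, 270.0], [604.0, 88.0, 270.0], [610.0, 82.0, 267.0], [610.0, 85.0, 269.0], [608.0, 88.0, 269.0], [606.0, 88.0, 269.0], [605.0, 90.0, 269.0], [613.0, 82.0, 266.0]]
wrist cam in tool [  76.48829599   -0.33910378 -143.7349941 ] axes [[0.0, -0.95, -0.3], [1.0, 0.0, 0.0], [-0.0, -0.3, 0.95]] 276.7732296119509
```

```bash
cat >> h.py <<'E'
def down(h): # tool down, tool x heading h deg
    h=np.radians(h); return Ro.from_matrix(np.array([[np.cos(h),np.sin(h),0],[np.sin(h),-np.cos(h),0],[0,0,-1]]).T.T)
E
python3 - <<'E'
from h import *
print(rel(np.array([430,-280,280]),down(-103)))
E
```

```text
(array([-347.8,  247.4,  -49.2]), array([ 9.000e-02,  5.000e-02, -6.275e+01]))
```

Call:
apply_moves([
  [[-348, 247, -49], [0, 0, -63]],
  [[-348, 247, -49], [0, 0, -63]],
  [[-348, 247, -49], [0, 0, -63]],
  [[-348, 247, -49], [0, 0, -63]],
  [[-348, 247, -49], [0, 0, -63]],
  [[-348, 247, -49], [0, 0, -63]],
  [[-348, 247, -49], [0, 0, -63]],
  [[-348, 247, -49], [0, 0, -63]],
  [[-348, 247, -49], [0, 0, -63]],
], claw=0)

```text
clock: 1.05
position: [432.0, -278.1, 280.7]
ee_rot: [-0.626, 0.78, -0.0, 0.0]
contact_force: [0.9, 0.1, -0.3]
gripper_width: 85.7
```

```bash
python3 - <<'E'
from h import *
s=arm.read_state();print(s['position'],s['joints'],rel(np.array([433,148,160]),down(-38.9)))
E
```

```text
[ 432.04112001 -278.12822745  280.69366093] [-2.55876617e-01  1.60372385e-01 -1.77498439e-01 -2.63379312e-04
 -1.23217973e+00  3.70441292e-02] (array([-416.1,   91.7,  120.7]), array([-5.000e-02, -1.000e-02, -6.364e+01]))
```

Call:
apply_moves([
  [[-416, 92, 121], [0, 0, -64]],
  [[-416, 92, 121], [0, 0, -64]],
  [[-416, 92, 121], [0, 0, -64]],
  [[-416, 92, 121], [0, 0, -64]],
  [[-416, 92, 121], [0, 0, -64]],
  [[-416, 92, 121], [0, 0, -64]],
  [[-416, 92, 121], [0, 0, -64]],
  [[-416, 92, 121], [0, 0, -64]],
  [[-416, 92, 121], [0, 0, -64]],
  [[-416, 92, 121], [0, 0, -64]],
  [[-416, 92, 121], [0, 0, -64]],
], claw=90)

```text
clock: 2.15
position: [431.9, 146.0, 158.8]
ee_rot: [0.944, -0.331, -0.0, 0.001]
contact_force: [0.7, -0.1, 0.5]
gripper_width: 55.2
```

```bash
python3 - <<'E'
from h import *
s=arm.read_state();print(s['position'],s['joints'],s['gripper_width']); d=grab('wrist'); save(d,'w1.png')
c=cloud(d); print(np.nanpercentile(c[...,2],[5,50]))
E
```

```text
[431.93947618 146.04493198 158.75907834] [ 6.84040802e-01  1.70855707e-01 -4.95720639e-01 -1.41210650e-04
 -9.05866130e-01  2.12694077e-01] 55.248433804612496
[0.18508722 1.59621129]
```

View pics/w1.png

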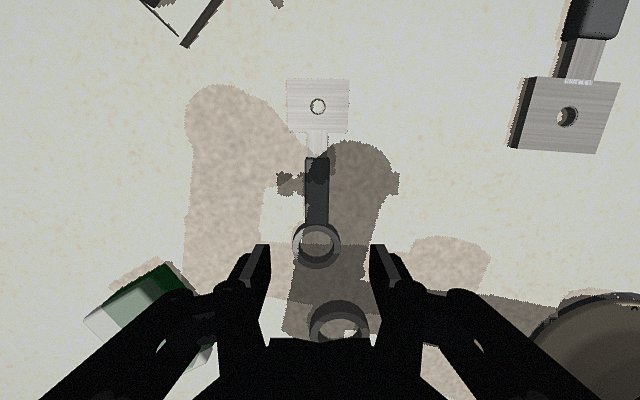

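Wrist view: wrench eye at (318,106), ring at (317,245), handle from rows 158 to 225. Another, larger ring sits behind at (340,320).

```bash
python3 - <<'E'
from h import *
d=load('wrist')
eye=onz(d,318,106,13); ring=onz(d,317,243,18)
e=(eye-ring)[:2]; L=np.linalg.norm(e); e/=L; h=np.degrees(np.arctan2(e[1],e[0]))
o=(eye[:2]-85*e+ring[:2]+66*e)/2
print('eye',eye,'ring',ring,'L(151)',L,h,'origin',o)
for z in (60,2): print(rel(np.array([*o,z]),down(h)))
E
```

```text
eye [499.08092889  92.89808056  13.        ] ring [385.69227554 185.13919462  18.        ] L(151) 146.16911380915 -39.128185386827035 origin [435.01710959 145.01368375]
(array([ 2.5, -1.7, 99.1]), array([0.06, 0.01, 0.41]))
(array([  2.5,  -1.8, 157.1]), array([0.06, 0.01, 0.41]))
```

Call:
apply_moves([
  [[1, -2, 50], [0, 0, 0.4]],
  [[1, -2, 100], [0, 0, 0.4]],
  [[1, -2, 130], [0, 0, 0.4]],
  [[1, -2, 145], [0, 0, 0.4]],
  [[1, -2, 152], [0, 0, 0.4]],
  [[1, -2, 156], [0, 0, 0.4]],
  [[1, -2, 156], [0, 0, 0.4]],
  [[1, -2, 156], [0, 0, 0.4]],
], claw=110)

```text
clock: 3.0
position: [435.2, 146.6, 4.3]
ee_rot: [0.942, -0.335, 0.001, -0.001]
contact_force: [0.4, 0.3, 0.2]
gripper_width: 48.4
```

Call:
apply_moves([
  [[0, 0, 0], [0, 0, 0]],
  [[0, 0, 0], [0, 0, 0]],
  [[0, 0, 0], [0, 0, 0]],
  [[0, 0, 0], [0, 0, 0]],
  [[0, 0, 0], [0, 0, 0]],
  [[0, 0, 0], [0, 0, 0]],
  [[0, 0, 0], [0, 0, 0]],
  [[0, 0, 0], [0, 0, 0]],
], claw=255)

```text
clock: 3.8
position: [435.0, 146.7, 4.4]
ee_rot: [0.942, -0.335, 0.001, -0.001]
contact_force: [-1.1, -0.6, 6.8]
gripper_width: 24.5
```

Call:
apply_moves([
  [[0, 0, -20], [0, 0, 0]],
  [[0, 0, -50], [0, 0, 0]],
  [[0, 0, -90], [0, 0, 0]],
  [[0, 0, -130], [0, 0, 0]],
  [[0, 0, -170], [0, 0, 0]],
  [[0, 0, -210], [0, 0, 0]],
  [[0, 0, -210], [0, 0, 0]],
])

```text
clock: 4.5
position: [437.2, 148.0, 219.2]
ee_rot: [0.942, -0.334, 0.004, -0.005]
contact_force: [0.5, 0.1, -2.1]
gripper_width: 24.3
```

```bash
python3 - <<'E'
from h import *
s=arm.read_state();print(s['position'],s['joints'],s['gripper_width'],s['contact_force'],s['wrist_torque']); d=grab('wrist'); save(d,'w2.png')
E
```

```text
[437.15493983 148.01185939 219.24696333] [ 0.6811208   0.10721267 -0.40191714  0.00184277 -1.04851761  0.20664024] 24.291771906070363 [ 0.52765004  0.13297236 -2.07042965] [ 0.07269501 -0.06770012  0.00523559]
```

View pics/w2.png

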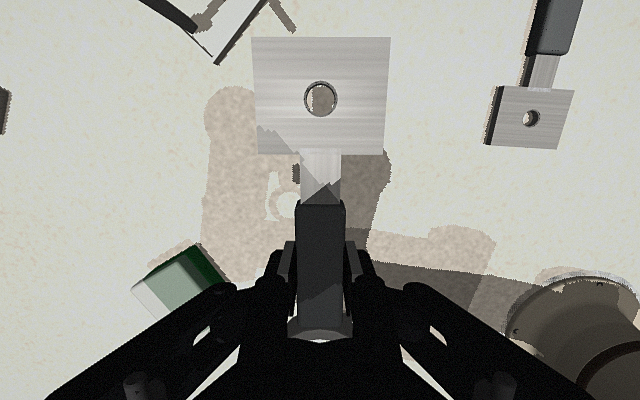

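Wrench is held, eye seen at (320,98). I'll measure the eye and plate in the tool frame and the peg axis from the scene camera.

```bash
cat >> h.py <<'E'
h=np.radians(7.6); rx=np.array([np.cos(h),np.sin(h),0]); ry=np.array([-np.sin(h),np.cos(h),0]); rz=np.array([0,0,1.])
piv=np.array([656.1,79.9,205])
a0=-np.sin(np.radians(40))*rx+np.cos(np.radians(40))*rz
def target(eye_t,Rw,eye_w,a,):
    """tool pose so that eye (tool frame eye_t; wrench-in-tool Rw with z normal away from tool z) is at eye_w, wrench z along a"""
    z=a/np.linalg.norm(a); y=ry-z*(ry@z); y/=np.linalg.norm(y); x=np.cross(y,z)
    R=Ro.from_matrix(np.stack([x,y,z],1))*Rw.inv(); return eye_w-R.apply(eye_t),R
E
python3 - <<'E'
from h import *
d=load('wrist'); p,R=tool(); P=cloud(d)
T=R.inv().apply((P-p).reshape(-1,3)).reshape(P.shape)
q=T[45:145,262:380].reshape(-1,3); q=q[np.isfinite(q).all(1)]; q=q[abs(q[:,2]-np.median(q[:,2]))<6]
c=q.mean(0); U,S,V=np.linalg.svd(q-c,full_matrices=False); n=V[2]*-np.sign(V[2][2]); print('plate',c,'normal',n,S/len(q)**.5)
# eye: ray intersect plane
K=d['camera_matrix'];Rc=np.array(d['R']);cc=R.inv().apply(-Rc.T@d['t']-p); r=R.inv().apply(Rc.T@np.linalg.inv(K)@[320.5,97.5,1])
f=cc+r*((c-cc)@n)/(r@n); eye=f-4*n; print('eye top',f,'eye ctr',eye)
# plate left/right edge midline & neck for yaw
g=lambda u,v:(lambda r:cc+r*((c-cc)@n)/(r@n))(R.inv().apply(Rc.T@np.linalg.inv(K)@[u,v,1]))
print('corners',g(251.5,37.5),g(390.5,37.5),g(254.5,154),g(386.5,154))
# peg from scene
d=load('scene'); P=cloud(d); w=P-piv; l=np.stack([w@rx,w@ry,w[...,2]],-1)
al=l@np.array([-np.sin(.698),0,np.cos(.698)]); ux=l@np.array([np.cos(.698),0,np.sin(.698)])
m=(al>30)&(al<84)&(abs(ux)<18)&(abs(l[...,1])<25); q=P[m]; print('n',m.sum())
cam=-np.array(d['R']).T@d['t']; vd=(cam-q); vd/=np.linalg.norm(vd,axis=1)[:,None]; 
for lo,hi in((30,45),(45,60),(60,84)):
    k=(al[m]>lo)&(al[m]<=hi); print(lo,hi,k.sum(),np.median(al[m][k]),np.median(ux[m][k]),np.median(l[m][k][:,1]))
print('local view dir',(cam-piv)/np.linalg.norm(cam-piv))
E
```

```text
plate [ 85.90179549  -0.64067581 -13.23421328] normal [-0.002729    0.00357883 -0.99998987] [15.87044212 12.54728047  0.73301594]
eye top [ 84.87390326  -0.65132529 -13.23144625] eye ctr [84.88481925 -0.6656406  -9.23148676]
corners [108.92330127 -30.28556889 -13.40313462] [108.97544428  29.2575451  -13.19018021] [ 59.34250922 -32.37464781 -13.27530386] [ 59.45304887  31.16678296 -13.04819938]
n 113
30 45 30 37.76065440452943 4.6237470826175695 7.111412696526928
45 60 32 52.36018206570017 4.803267337116598 9.202182025754446
60 84 51 71.31934346732244 4.654747876422256 12.348393667658858
local view dir [0.36356053 0.70124411 0.61325397]
```

```bash
cat >> h.py <<'E'
E_T=np.array([84.9,-.65,-9.2]); RW=Ro.from_matrix(np.diag([1.,-1,-1]))
def axis(deg): t=np.radians(deg); return np.cos(t)*a0+np.sin(t)*ry
E
python3 - <<'E'
from h import *
a=axis(9); p,R=target(E_T,RW,piv+115*a+65*ry,a)
print(p,R.as_matrix().round(2).tolist(),rel(p,R), np.linalg.norm(rel(p,R)[1]))
E
```

```text
[514.28905359 142.60418752 230.55489802] [[0.76, 0.03, 0.65], [0.1, -0.99, -0.07], [0.64, 0.12, -0.76]] (array([ 64.2, -46.5, -14.2]), array([  7.77,  40.8 , -41.69])) 58.847846179788085
```

Call:
apply_moves([
  [[32, -23, -14], [3.9, 20.4, -20.8]],
  [[32, -23, -14], [3.9, 20.4, -20.8]],
  [[32, -23, -14], [3.9, 20.4, -20.8]],
  [[32, -23, -14], [3.9, 20.4, -20.8]],
  [[64, -46, -14], [7.8, 40.8, -41.7]],
  [[64, -46, -14], [7.8, 40.8, -41.7]],
  [[64, -46, -14], [7.8, 40.8, -41.7]],
  [[64, -46, -14], [7.8, 40.8, -41.7]],
  [[64, -46, -14], [7.8, 40.8, -41.7]],
  [[64, -46, -14], [7.8, 40.8, -41.7]],
])

```text
clock: 5.55
position: [513.7, 141.2, 226.7]
ee_rot: [0.938, 0.033, 0.341, 0.053]
contact_force: [1.0, 0.2, -1.1]
gripper_width: 24.4
```

```bash
python3 - <<'E'
from h import *
a=axis(9); p,R=target(E_T,RW,piv+115*a+65*ry,a)
s=arm.read_state(); print(s['joints'],s['contact_force'],rel(p,R))
d=grab('wrist'); save(d,'w3.png')
print('exp tip px',proj(d,piv+85*a),'collar',proj(d,piv+20*a),'eye',proj(d,tool()[0]+tool()[1].apply(E_T+[0,0,-4])))
E
```

```text
[ 0.36822005  0.00310742 -0.99933831  1.80332233 -0.31603683 -0.43802258] [ 1.03126499  0.17151846 -1.08101807] (array([ 3. , -0.9, -2.7]), array([ 0.24,  0.57, -0.11]))
exp tip px [425.96436371  94.45427825] collar [395.96665214  99.80234288] eye [313.19402903 105.83155495]
```

View pics/w3.png

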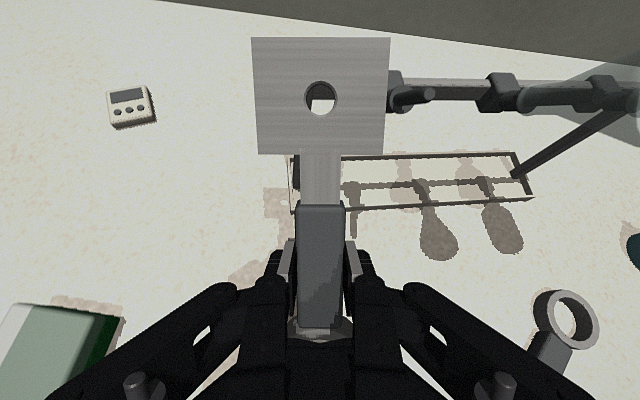

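Wrist view: plate with eye at (321,98). The peg tip shows at about (431,95), right of the plate, with the socket at (400,92). j3 and j5 are near their limits, so I'll fit a small kinematic model and check reach before going on.

```bash
cat > kin.py <<'E'
from h import *
from scipy.optimize import least_squares
ex=lambda ax,t: Ro.from_rotvec(np.array(ax)*t)
def fk(q,k,s4=1,s6=1):
    r0,L1,z0,L2,e,Lt,psi=k
    p=q[1]-q[2]; B=ex([0,0,1],q[0]); F=B*ex([0,1,0],p)
    W=F*ex([1,0,0],s4*q[3])*ex([0,1,0],-q[4])
    pos=B.apply([r0+L1*np.sin(q[1]),0,z0+L1*np.cos(q[1])])+F.apply([L2,0,e])+W.apply([Lt,0,0])
    # tool: z = W x-axis, roll
    T=W*ex([1,0,0],s6*q[5])*Ro.from_matrix(np.array([[0,0,1],[0,1,0],[-1,0,0]],float))*ex([0,0,1],psi)
    return pos,T
D=[([-1.06340231,.385499743,.00677532,-.0004,-1.19397546,-.2586],[153.7867,-605.2639,230.3277],[-.123985,.99228358,.00095,-.00018]),
([-.255876617,.160372385,-.177498439,-.00026,-1.23217973,.0370441],[432.04,-278.128,280.694],[-.626,.78,0,0]),
([.684040802,.170855707,-.495720639,-.00014,-.905866,.212694],[431.939,146.045,158.759],[.944,-.331,0,.001]),
([.6811208,.10721267,-.40191714,.00184277,-1.04851761,.20664],[437.155,148.012,219.247],[.942,-.334,.004,-.005]),
([.36822005,.00310742,-.99933831,1.80332233,-.31603683,-.43802258],[513.7,141.2,226.7],[.938,.033,.341,.053])]
def fit():
    best=None
    for s4 in(1,-1):
      for s6 in(1,-1):
        for psi in(0,1.57,3.14,-1.57):
          def f(k):
            o=[]
            for q,p,r in D:
                P,T=fk(q,k,s4,s6); o+=list(P-p)+list((Ro.from_quat(r).inv()*T).as_rotvec()*300)
            return o
          z=least_squares(f,[50,400,350,400,0,200,psi])
          if best is None or z.cost<best[0]: best=(z.cost,z.x,s4,s6,np.abs(z.fun).max())
    return best
E
python3 - <<'E'
from kin import *
b=fit(); print(b)
c,k,s4,s6,_=b
pickle.dump(b,open('/tmp/kin.pkl','wb'))
lo=np.array([-3.14,-1.21,-1.07,-3.16,-2.99,-3.1]);hi=np.array([3.14,2.06,1.41,2.05,-.16,3.1])
def ik(p,R):
    out=[]
    for q4 in(0,1.8,-1.8,-3.):
        g=lambda q:np.r_[fk(q,k,s4,s6)[0]-p,(R.inv()*fk(q,k,s4,s6)[1]).as_rotvec()*300]
        z=least_squares(g,[.1,.1,-.9,q4,-.4,-.4*0],bounds=(lo,hi)); out.append((round(z.cost,2),z.x.round(2).tolist()))
    return sorted(out)[:3]
a=axis(9)
for s in(115,90,60,24):
    for tag,al in(('a',a),('a0',a0)):
        print(s,tag,*ik(*target(E_T,RW,piv+s*a,al)))
E
```

```text
(np.float64(53816.444372355305), array([159.10342199, 519.56426967, 133.28609425, 240.19420453,
        33.9846207 , 334.92368956,  -1.57085982]), -1, -1, np.float64(156.67200296219193))
115 a (np.float64(0.0), [0.32, -0.02, -0.93, 1.59, -0.28, -0.17]) (np.float64(0.0), [0.32, -0.02, -0.93, 1.59, -0.28, -0.17]) (np.float64(1187.3), [0.12, -0.03, -1.02, -3.16, -0.16, -1.54])
115 a0 (np.float64(108.39), [0.15, -0.03, -1.02, -3.16, -0.16, -1.57]) (np.float64(108.39), [0.15, -0.03, -1.02, -3.16, -0.16, -1.57]) (np.float64(193.41), [0.18, -0.06, -0.82, 0.25, -0.16, 1.29])
90 a (np.float64(0.0), [0.3, 0.05, -0.98, 1.99, -0.29, -0.57]) (np.float64(0.0), [0.3, 0.05, -0.98, 1.99, -0.29, -0.57]) (np.float64(1032.72), [0.11, 0.03, -1.0, -3.16, -0.16, -1.54])
90 a0 (np.float64(4.63), [0.14, 0.03, -1.0, -3.16, -0.16, -1.56]) (np.float64(4.63), [0.14, 0.03, -1.0, -3.16, -0.16, -1.56]) (np.float64(273.21), [0.24, 0.02, -0.95, 2.05, -0.16, -0.57])
60 a (np.float64(68.06), [0.29, 0.12, -0.96, 2.05, -0.3, -0.63]) (np.float64(68.06), [0.29, 0.12, -0.96, 2.05, -0.3, -0.63]) (np.float64(950.1), [0.11, 0.11, -1.04, -3.16, -0.29, -1.54])
60 a0 (np.float64(0.0), [0.14, 0.11, -1.03, -3.15, -0.27, -1.57]) (np.float64(0.0), [0.14, 0.11, -1.03, -3.15, -0.27, -1.57]) (np.float64(504.34), [0.23, 0.09, -0.91, 2.05, -0.16, -0.57])
24 a (np.float64(346.2), [0.28, 0.2, -0.91, 2.05, -0.31, -0.64]) (np.float64(346.2), [0.28, 0.2, -0.91, 2.05, -0.31, -0.64]) (np.float64(864.73), [0.1, 0.22, -1.07, -3.16, -0.42, -1.53])
24 a0 (np.float64(0.2), [0.12, 0.22, -1.07, -3.12, -0.42, -1.58]) (np.float64(0.2), [0.12, 0.22, -1.07, -3.12, -0.42, -1.58]) (np.float64(961.47), [0.22, 0.17, -0.87, 2.05, -0.16, -0.56])
```

```bash
python3 - <<'E'
from kin import *
import kin
for n in (4,5):
    kin.D=D[:n] if n==4 else D
    b=fit(); print(b[0],b[1].round(2),b[2:])
    for q,p,r in D:
        P,T=fk(q,*b[1:4]); print((P-p).round(1),np.degrees((Ro.from_quat(r).inv()*T).as_rotvec()).round(1))
E
```

```text
50969.9510595358 [-1.70500e+01  6.20910e+02  1.54119e+03  4.17940e+02  1.18600e+01
  1.74503e+03 -1.57000e+00] (-1, -1, np.float64(156.64128573017064))
[141.1  76.1  -2.3] [-0.  0. -0.]
[ 34.  156.6   1.1] [ 0. -0.  0.]
[-105.4  120.4    0.2] [ 0.  -0.1 -0. ]
[-91.2 128.8   1.1] [0. 0. 0.]
[ 812.5 -195.2  259. ] [ 0.  -0.1 -0.1]
53816.444372355305 [159.1  519.56 133.29 240.19  33.98 334.92  -1.57] (-1, -1, np.float64(156.67200296219193))
[132.8  90.   -7.8] [-0.  0. -0.]
[ 32.5 156.7 -17. ] [ 0. -0.  0.]
[-78.  142.6  29.8] [ 0.  -0.1 -0. ]
[-90.8 132.    8.3] [0. 0. 0.]
[ -1.2 -52.1 -13.4] [ 0.  -0.1 -0. ]
```

```bash
sed -i 's/r0,L1,z0,L2,e,Lt,psi=k/r0,L1,z0,L2,e,Lt,psi,y0,wy=k/; s/\[r0+L1\*np.sin(q\[1\]),0,/[r0+L1*np.sin(q[1]),y0,/; s/W.apply(\[Lt,0,0\])/W.apply([Lt,wy,0])/; s/200,psi\])/200,psi,100,0])/' kin.py
python3 - <<'E'
from kin import *
b=fit(); print(b[0],b[1].round(2),b[2:])
pickle.dump(b,open('/tmp/kin.pkl','wb'))
for q,p,r in D:
        P,T=fk(q,*b[1:4]); print((P-p).round(1),np.degrees((Ro.from_quat(r).inv()*T).as_rotvec()).round(1))
E
cat >> kin.py <<'E'
lo=np.array([-3.14,-1.21,-1.07,-3.16,-2.99,-3.1]);hi=np.array([3.14,2.06,1.41,2.05,-.16,3.1])
def ik(p,R,b,starts=(0,1.8,-1.8,-3.)):
    out=[]
    for q4 in starts:
        g=lambda q:np.r_[fk(q,*b[1:4])[0]-p,(R.inv()*fk(q,*b[1:4])[1]).as_rotvec()*300]
        z=least_squares(g,[.2,.1,-.9,q4,-.4,0],bounds=(lo,hi)); out.append((round(float(z.cost),1),z.x.round(2).tolist()))
    return sorted(out)[:3]
E
python3 - <<'E'
from kin import *
b=pickle.load(open('/tmp/kin.pkl','rb')); a=axis(9)
for s in(115,90,60,24):
    for tag,al in(('a',a),('a0',a0)): print(s,tag,*ik(*target(E_T,RW,piv+s*a,al),b))
E
```

```text
0.22775228715132567 [-0.0000e+00  5.6490e+02  1.6054e+02  4.2180e+02  1.0000e-02  2.9764e+02
 -1.5700e+00  2.0000e-02 -1.5982e+02] (-1, -1, np.float64(0.3347901595308816))
[-0. -0.  0.] [-0.  0. -0.]
[ 0.  0. -0.] [ 0. -0.  0.]
[ 0.  0. -0.] [ 0.  -0.1 -0. ]
[-0.  0. -0.] [0. 0. 0.]
[-0. -0.  0.] [ 0.  -0.1 -0. ]
115 a (23.0, [0.09, -0.03, -0.99, 2.05, -0.16, -0.45]) (23.0, [0.09, -0.03, -0.99, 2.05, -0.16, -0.45]) (1214.1, [-0.15, 0.02, -0.86, -3.16, -0.16, -1.34])
115 a0 (361.8, [0.36, -0.05, -0.95, 1.13, -0.16, 0.25]) (361.8, [0.36, -0.05, -0.95, 1.13, -0.16, 0.25]) (2917.4, [-0.11, 0.03, -0.85, -3.16, -0.16, -1.38])
90 a (121.2, [0.09, 0.02, -0.97, 2.05, -0.17, -0.46]) (121.2, [0.09, 0.02, -0.97, 2.05, -0.17, -0.46]) (808.9, [-0.15, 0.07, -0.84, -3.16, -0.16, -1.34])
90 a0 (669.9, [0.37, 0.0, -0.91, 1.04, -0.16, 0.34]) (669.9, [0.37, 0.0, -0.91, 1.04, -0.16, 0.34]) (2454.4, [-0.12, 0.08, -0.83, -3.16, -0.16, -1.37])
60 a (324.2, [0.1, 0.09, -0.94, 2.05, -0.19, -0.47]) (324.2, [0.1, 0.09, -0.94, 2.05, -0.19, -0.47]) (458.7, [-0.15, 0.13, -0.8, -3.16, -0.16, -1.34])
60 a0 (1096.7, [0.39, 0.08, -0.83, 0.78, -0.16, 0.58]) (1096.7, [0.39, 0.08, -0.83, 0.78, -0.16, 0.58]) (2034.0, [-0.12, 0.14, -0.8, -3.16, -0.16, -1.37])
24 a (197.5, [-0.15, 0.21, -0.76, -3.16, -0.16, -1.34]) (197.5, [-0.15, 0.21, -0.76, -3.16, -0.16, -1.34]) (659.7, [0.1, 0.17, -0.9, 2.05, -0.21, -0.48])
24 a0 (1442.8, [0.38, 0.18, -0.63, 0.09, -0.16, 1.28]) (1689.4, [-0.12, 0.22, -0.75, -3.12, -0.16, -1.4]) (1689.4, [-0.12, 0.22, -0.75, -3.12, -0.16, -1.4])
```

The kinematic model now fits exactly, and the straight tool-along-peg approach hits the wrist limits. I'll scan handle swing φ about the peg, plate tilt δ and grasp pitch γ for a feasible path.

```bash
cat >> kin.py <<'E'
def pose(s,phi,delta,gam,tilt=9,lat=0,off=np.zeros(3),grasp=np.array([0,0,-9.9])):
    """eye at s along peg; wrench x swung phi about axis, wrench pitched delta about its y; gam = extra pitch of tool vs wrench (about tool y at the handle)"""
    a=axis(tilt); y=ry-a*(ry@a); y/=np.linalg.norm(y); x=np.cross(y,a)
    Rwr=Ro.from_rotvec(a*np.radians(phi))*Ro.from_matrix(np.stack([x,y,a],1))*ex([0,1,0],np.radians(delta))
    # wrench in tool at current grasp: RW, eye E_T ; new tool = old tool rotated by gam about its y at grasp point
    G=ex([0,1,0],np.radians(gam)); R=Rwr*RW.inv()*G
    et=G.inv().apply(E_T-grasp)+grasp
    return piv+s*a+off-R.apply(et),R
E
python3 - <<'E'
from kin import *
import itertools
b=pickle.load(open('/tmp/kin.pkl','rb'))
from concurrent.futures import ProcessPoolExecutor
def job(t):
    phi,dl,g=t; c=[]
    for q4 in(0,-1.,1.,1.8,-3):
        r=[ik(*pose(s,phi,dl,g),b,(q4,))[0] for s in(110,24)]
        c.append((round(max(x[0] for x in r),1),[x[1] for x in r]))
    return t,min(c,key=lambda x:x[0])
L=[(p,d,0) for p in(-60,-30,0,30,60) for d in(-8,0,8)]+[(0,0,g) for g in(-40,-25,-15,15,25,40)]
if __name__=='__main__':
    with ProcessPoolExecutor() as ex_:
        for t,c in ex_.map(job,L):
            print(t,c[0],c[1] if c[0]<1 else '')
E
```

```text
(-60, -8, 0) 90.6 
(-60, 0, 0) 82.3 
(-60, 8, 0) 137.4 
(-30, -8, 0) 235.9 
(-30, 0, 0) 359.4 
(-30, 8, 0) 47.2 
(0, -8, 0) 177.4 
(0, 0, 0) 659.7 
(0, 8, 0) 2.8 
(30, -8, 0) 1500.4 
(30, 0, 0) 720.3 
(30, 8, 0) 0.0 [[0.41, -0.02, -0.9, 1.11, -0.41, 0.74], [0.04, 0.15, -0.9, 1.95, -0.19, 0.19]]
(60, -8, 0) 951.8 
(60, 0, 0) 619.3 
(60, 8, 0) 0.0 [[0.31, -0.02, -0.88, 1.24, -0.4, 1.23], [-0.02, 0.15, -0.86, 2.02, -0.21, 0.7]]
(0, 0, -40) 0.0 [[0.52, 0.23, -0.29, 0.12, -1.11, 1.03], [0.46, 0.38, -0.25, 0.13, -0.99, 1.07]]
(0, 0, -25) 0.0 [[0.58, 0.11, -0.54, 0.34, -0.78, 0.81], [0.5, 0.27, -0.53, 0.4, -0.62, 0.81]]
(0, 0, -15) 0.0 [[0.58, 0.04, -0.75, 0.66, -0.54, 0.52], [0.41, 0.21, -0.8, 0.97, -0.32, 0.32]]
(0, 0, 15) 31.7 
(0, 0, 25) 0.0 [[-0.25, 0.03, -0.86, -2.71, -0.5, -1.73], [-0.25, 0.31, -0.89, -2.85, -0.78, -1.55]]
(0, 0, 40) 0.0 [[-0.34, 0.27, -1.05, -2.77, -1.17, -1.54], [-0.3, 0.56, -0.99, -2.83, -1.38, -1.46]]
```

Grasping with the tool pitched 25° (γ=-25) makes the path comfortable. I'll lay the wrench back where it was and regrasp it leaned.

```bash
python3 - <<'E'
from kin import *
b=pickle.load(open('/tmp/kin.pkl','rb')); H=-39.2
print(rel(np.array([436,147.5,120]),down(H)))
hv=np.array([np.cos(np.radians(H)),np.sin(np.radians(H)),0]); o=np.array([435,146.7,0])
R=down(H)*ex([0,1,0],np.radians(-25))
for z in(120,7): print(z,ik(o-3*hv+[0,0,z],R,b,(0,.5,-.5)))
E
```

```text
(array([-122.1,  -21.7,   31.2]), array([ -7.55, -40.37,  41.98]))
120 [(0.0, [0.41, 0.38, -0.24, -0.41, -1.2, 0.68]), (0.0, [0.41, 0.38, -0.24, -0.41, -1.2, 0.68]), (0.0, [0.41, 0.38, -0.24, -0.41, -1.2, 0.68])]
7 [(0.0, [0.4, 0.55, -0.31, -0.47, -0.98, 0.8]), (0.0, [0.4, 0.55, -0.31, -0.47, -0.98, 0.8]), (0.0, [0.4, 0.55, -0.31, -0.47, -0.98, 0.8])]
```

Call:
apply_moves([
  [[-61, -15, 5], [-3.8, -20.2, 21]],
  [[-61, -15, 5], [-3.8, -20.2, 21]],
  [[-61, -15, 5], [-3.8, -20.2, 21]],
  [[-61, -15, 5], [-3.8, -20.2, 21]],
  [[-122, -22, 31], [-7.6, -40.4, 42]],
  [[-122, -22, 31], [-7.6, -40.4, 42]],
  [[-122, -22, 31], [-7.6, -40.4, 42]],
  [[-122, -22, 31], [-7.6, -40.4, 42]],
  [[-122, -22, 31], [-7.6, -40.4, 42]],
  [[-122, -22, 31], [-7.6, -40.4, 42]],
  [[-122, -22, 31], [-7.6, -40.4, 42]],
])

```text
clock: 6.7
position: [440.7, 148.2, 123.8]
ee_rot: [0.94, -0.341, 0.002, -0.003]
contact_force: [-0.1, -0.5, -2.4]
gripper_width: 24.5
```

```bash
python3 - <<'E'
from kin import *
s=arm.read_state(); print(s['joints'],s['position'],rel(np.array([435,146.7,4.5]),down(-39.2)))
E
```

```text
[ 6.75443057e-01  2.28242430e-01 -5.27912693e-01  4.40820286e-04
 -8.08280917e-01  2.00122272e-01] [440.71690295 148.20079464 123.79752335] (array([ -3.6,   5.5, 119.3]), array([-0.35, -0.09, -0.62]))
```

Call:
apply_moves([
  [[-3, 5, 40], [0, 0, 0]],
  [[-3, 5, 80], [0, 0, 0]],
  [[-3, 5, 100], [0, 0, 0]],
  [[-3, 5, 110], [0, 0, 0]],
  [[-3, 5, 114], [0, 0, 0]],
  [[-3, 5, 117], [0, 0, 0]],
  [[-3, 5, 117], [0, 0, 0]],
])

```text
clock: 7.4
position: [437.5, 147.9, 8.8]
ee_rot: [0.94, -0.34, 0.003, -0.004]
contact_force: [0.6, 0.6, -2.5]
gripper_width: 24.4
```

Call:
apply_moves([
  [[0, 0, 1.5], [0, 0, 0]],
  [[0, 0, 3], [0, 0, 0]],
  [[0, 0, 4], [0, 0, 0]],
  [[0, 0, 4], [0, 0, 0]],
])

```text
clock: 7.8
position: [437.5, 147.7, 4.5]
ee_rot: [0.94, -0.34, 0.003, -0.004]
contact_force: [0.6, 0.6, 0.4]
gripper_width: 24.2
```

Call:
apply_moves([
  [[0, 0, 0], [0, 0, 0]],
  [[0, 0, 0], [0, 0, 0]],
  [[0, 0, 0], [0, 0, 0]],
  [[0, 0, 0], [0, 0, 0]],
], claw=110)

```text
clock: 8.2
position: [437.4, 147.6, 4.3]
ee_rot: [0.94, -0.34, 0.003, -0.004]
contact_force: [0.3, 0.4, -1.2]
gripper_width: 48.8
```

Call:
apply_moves([
  [[0, 0, -20], [0, 0, 0]],
  [[0, 0, -50], [0, 0, 0]],
  [[0, 0, -80], [0, -8, 0]],
  [[0, 0, -100], [0, -16, 0]],
  [[0, 0, -100], [0, -25, 0]],
  [[0, 0, -100], [0, -25, 0]],
  [[0, 0, -100], [0, -25, 0]],
])

```text
clock: 8.9
position: [436.8, 146.0, 103.4]
ee_rot: [0.918, -0.333, -0.201, -0.077]
contact_force: [-1.0, 0.1, -0.6]
gripper_width: 48.3
```

```bash
python3 - <<'E'
from kin import *
s=arm.read_state(); print(s['joints'],s['position'])
d=grab('wrist'); save(d,'w4.png')
H=-39.2; hv=np.array([np.cos(np.radians(H)),np.sin(np.radians(H)),0])
print('exp eye px',proj(d,np.array([437,147.5,13])+85*hv))
E
```

```text
[ 0.39583622  0.39846373 -0.25230492 -0.42331966 -1.15840986  0.6976593 ] [436.75719665 146.04302093 103.36440017]
exp eye px [315.24891576  49.67125584]
```

View pics/w4.png

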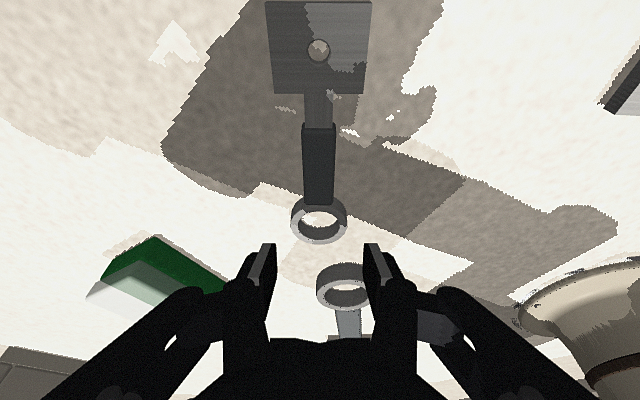

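Wrist view: eye at (318,51), ring centre at about (319,220), wrench lying straight in the tool plane. Descend leaned.

```bash
python3 - <<'E'
from kin import *
d=load('wrist'); eye=onz(d,318.5,51,13); ring=onz(d,319,219,18)
e=(eye-ring)[:2]; L=np.linalg.norm(e); e/=L; H=np.degrees(np.arctan2(e[1],e[0])); print(eye,ring,L,H)
o=np.r_[eye[:2]-85*e,0]; hv=np.r_[e,0]; print('o',o)
R=down(H)*ex([0,1,0],np.radians(-25))
for z in(60,20,7): print(z,rel(o-3*hv+[0,0,z],R))
E
```

```text
[501.02687732  92.7169977   13.        ] [391.75643041 183.94362308  18.        ] 142.34580340096542 -39.85749481201624
o [435.77740902 147.1918257    0.        ]
60 (array([15.1, -0.2, 41. ]), array([-0.36, -0.15,  0.18]))
20 (array([31.9,  0.1, 77.3]), array([-0.36, -0.15,  0.18]))
7 (array([37.4,  0.1, 89.1]), array([-0.36, -0.15,  0.18]))
```

Call:
apply_moves([
  [[15, 0, 41], [0, 0, 0]],
  [[24, 0, 59], [0, 0, 0]],
  [[32, 0, 77], [0, 0, 0]],
  [[35, 0, 84], [0, 0, 0]],
  [[37, 0, 88.5], [0, 0, 0]],
  [[37, 0, 88.5], [0, 0, 0]],
  [[37, 0, 88.5], [0, 0, 0]],
])

```text
clock: 9.65
position: [434.6, 150.3, 9.2]
ee_rot: [0.919, -0.331, -0.2, -0.078]
contact_force: [1.1, -1.0, -0.1]
gripper_width: 48.8
```

Call:
apply_moves([
  [[0, 0, 0], [0, 0, 0]],
  [[0, 0, 0], [0, 0, 0]],
  [[0, 0, 0], [0, 0, 0]],
  [[0, 0, 0], [0, 0, 0]],
  [[0, 0, 0], [0, 0, 0]],
  [[0, 0, 0], [0, 0, 0]],
  [[0, 0, 0], [0, 0, 0]],
  [[0, 0, 0], [0, 0, 0]],
], claw=255)

```text
clock: 10.45
position: [434.8, 150.0, 9.4]
ee_rot: [0.919, -0.331, -0.201, -0.078]
contact_force: [0.3, -0.6, 6.0]
gripper_width: 24.3
```

Call:
apply_moves([
  [[-8, 0, -18], [0, 0, 0]],
  [[-25, 0, -54], [0, 0, 0]],
  [[-42, 0, -90], [0, 0, 0]],
  [[-59, 0, -127], [0, 0, 0]],
  [[-76, 0, -163], [0, 0, 0]],
  [[-85, 0, -181], [0, 0, 0]],
  [[-85, 0, -181], [0, 0, 0]],
])

```text
clock: 11.15
position: [433.7, 149.6, 211.1]
ee_rot: [0.919, -0.331, -0.198, -0.08]
contact_force: [-0.4, 0.4, -2.9]
gripper_width: 24.1
```

```bash
cat >> h.py <<'E'
def plate(d,box):
    p,R=tool(); P=cloud(d); T=R.inv().apply((P-p).reshape(-1,3)).reshape(P.shape)
    q=T[box[1]:box[3],box[0]:box[2]].reshape(-1,3); q=q[np.isfinite(q).all(1)]
    for _ in range(4):
        c=q.mean(0); n=np.linalg.svd(q-c,full_matrices=False)[2][2]; r=abs((q-c)@n); q=q[r<max(2.5*np.median(r),.8)]
    n*=-np.sign(n[2]); K=d['camera_matrix'];Rc=np.array(d['R']);cc=R.inv().apply(-Rc.T@d['t']-p)
    return c,n,lambda u,v:(lambda r:cc+r*((c-cc)@n)/(r@n))(R.inv().apply(Rc.T@np.linalg.inv(K)@[u,v,1]))
E
python3 - <<'E'
from kin import *
s=arm.read_state(); print(s['joints'],s['position'],s['wrist_torque'])
d=grab('wrist'); save(d,'w5.png')
c,n,g=plate(d,(280,5,360,100)); print(c,n,'pitch',np.degrees(np.arctan2(n[0],-n[2])))
E
```

```text
[ 0.40791993  0.26352333 -0.14519632 -0.39666556 -1.36910962  0.59269081] [433.70558216 149.61923329 211.14657878] [-0.64456906 -0.83625152 -0.07529789]
[ 99.21133373  -0.32511772 -23.00671109] [ 0.03304998  0.99944675 -0.00372863] pitch 83.56322455790398
```

View pics/w5.png

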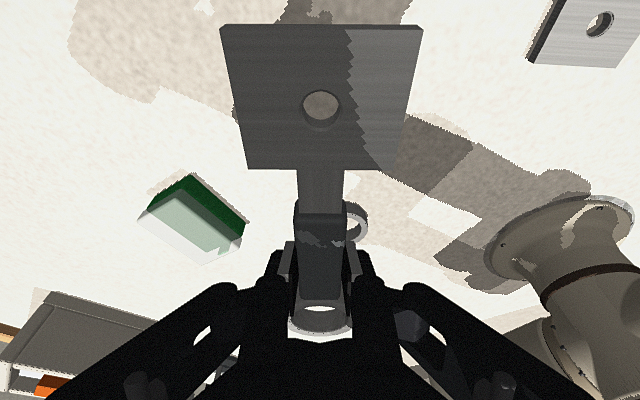

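```bash
python3 - <<'E'
from kin import *
d=load('wrist'); p,R=tool()
m=np.zeros((400,640),bool); m[42:160,255:385]=1; m[82:135,295:348]=0
d['z_map']=np.where(m,d['z_map'],0)
c,n,g=plate(d,(255,42,385,160)); print(c,n,'pitch',np.degrees(np.arctan2(n[0],-n[2])))
f=g(321.5,108.5); print('eye top',f,'ctr',f-4*n,'rim',g(302.5,108)-g(340.5,108),g(321.5,90)-g(321.5,127))
for q in((221,33),(422,32),(246,168.5),(400,169)): print(g(*q).round(1))
G=ex([0,1,0],np.radians(-25)); print('predicted n',G.inv().apply([0,0,-1]))
E
```

```text
[ 79.10257921  -0.33158451 -44.54388467] [-0.42316479 -0.00429367 -0.90604256] pitch -25.0348026578828
eye top [ 77.56532727   0.56191014 -43.83014941] ctr [ 79.25798645   0.57908484 -40.20597917] rim [ -0.02836823 -13.30725327   0.07631147] [12.14627918 -0.07708538 -5.67252242]
[ 98.4 -29.3 -53.4]
[ 98.6  29.9 -53.8]
[ 54.3 -30.5 -32.8]
[ 54.4  33.  -33.1]
predicted n [-0.42261826  0.         -0.90630779]
```

```bash
sed -i 's/^E_T=.*/E_T=np.array([79.3,.6,-40.2]); RW=Ro.from_rotvec([0,np.radians(25),0])*Ro.from_matrix(np.diag([1.,-1,-1]))/' h.py
python3 - <<'E'
from kin import *
b=pickle.load(open('/tmp/kin.pkl','rb')); print('n',RW.apply([0,0,1]),'x',RW.apply([1,0,0]))
a=axis(9); p,R=target(E_T,RW,piv+115*a+65*ry,a); print(p,R.as_matrix()[:,2],rel(p,R),ik(p,R,b,(0,.5))[:1])
for s in(115,70,24): print(s,ik(*target(E_T,RW,piv+s*a,a),b,(0,.5))[:1])
E
```

```text
n [-0.42261826  0.         -0.90630779] x [ 0.90630779  0.         -0.42261826]
[507.16192822 143.88990144 232.61158283] [ 0.26818716 -0.10725045 -0.95737819] (array([ 45.6, -43.9, -46.6]), array([-10.87,  40.55, -41.77])) [(0.0, [0.72, 0.11, -0.52, 0.35, -0.84, 0.67])]
115 [(0.0, [0.59, 0.09, -0.54, 0.34, -0.8, 0.81])]
70 [(0.0, [0.55, 0.17, -0.54, 0.36, -0.71, 0.81])]
24 [(0.0, [0.5, 0.26, -0.53, 0.39, -0.63, 0.81])]
```

Call:
apply_moves([
  [[23, -22, -40], [-5.4, 20.3, -20.9]],
  [[23, -22, -40], [-5.4, 20.3, -20.9]],
  [[23, -22, -40], [-5.4, 20.3, -20.9]],
  [[23, -22, -40], [-5.4, 20.3, -20.9]],
  [[45.6, -44, -46.6], [-10.9, 40.6, -41.8]],
  [[45.6, -44, -46.6], [-10.9, 40.6, -41.8]],
  [[45.6, -44, -46.6], [-10.9, 40.6, -41.8]],
  [[45.6, -44, -46.6], [-10.9, 40.6, -41.8]],
  [[45.6, -44, -46.6], [-10.9, 40.6, -41.8]],
  [[45.6, -44, -46.6], [-10.9, 40.6, -41.8]],
])

```text
clock: 12.2
position: [506.5, 143.5, 230.2]
ee_rot: [0.989, 0.024, 0.132, 0.059]
contact_force: [-0.4, 0.6, -2.7]
gripper_width: 24.2
```

```bash
python3 - <<'E'
from kin import *
a=axis(9); p,R=target(E_T,RW,piv+115*a+65*ry,a)
s=arm.read_state(); print(s['joints'],s['contact_force'],rel(p,R))
d=grab('wrist'); save(d,'w6.png')
print('exp tip px',proj(d,piv+85*a),'collar',proj(d,piv+20*a),'eye',proj(d,tool()[0]+tool()[1].apply(E_T+4*RW.apply([0,0,1]))))
P=cloud(d); w=P-piv; l=np.stack([w@rx,w@ry,w[...,2]],-1)
al=l@np.array([-np.sin(.698),0,np.cos(.698)]); ux=l@np.array([np.cos(.698),0,np.sin(.698)])
m=(al>28)&(al<95)&(abs(ux)<16)&(abs(l[...,1])<22)
cam=-np.array(d['R']).T@d['t']-piv; cl=np.array([cam@rx,cam@ry,cam[2]]);print('cam',cl@np.array([np.cos(.698),0,np.sin(.698)]),cl[1],cl@np.array([-np.sin(.698),0,np.cos(.698)]))
for lo_ in range(28,92,8):
    k=m&(al>lo_)&(al<=lo_+8); v,u=np.where(k)
    if k.sum(): print(lo_,k.sum(),'al',np.median(al[k]).round(1),'ux',np.percentile(ux[k],[5,50,95]).round(1),'y',np.percentile(l[k][:,1],[5,50,95]).round(1),'px',np.median(u),np.median(v))
E
```

```text
[ 0.72054749  0.11717716 -0.51876681  0.35267431 -0.83701169  0.67364695] [-0.40536469  0.58573364 -2.66720332] (array([ 1.3, -0. , -2.2]), array([0.16, 0.31, 0.08]))
exp tip px [461.81507441  65.6957993 ] collar [422.17909149  33.2241338 ] eye [318.83615011 107.31874652]
cam 38.74031032109255 98.00337001638901 205.88336174381672
28 99 al 32.2 ux [-1.8  3.2  5.6] y [2.8 7.  8.3] px 426.0 32.0
36 107 al 40.3 ux [-1.4  3.5  5.8] y [4.3 8.3 9.8] px 430.0 35.0
44 126 al 47.9 ux [-2.1  3.3  5.7] y [ 5.4  9.5 11. ] px 434.0 38.0
52 143 al 55.7 ux [-1.6  3.5  5.7] y [ 6.2 10.8 12. ] px 439.0 41.0
60 169 al 63.9 ux [-1.9  3.6  5.7] y [ 7.9 12.  13.5] px 445.0 46.0
68 181 al 72.2 ux [-1.5  3.4  5.7] y [ 8.9 13.5 14.8] px 450.0 51.0
76 316 al 80.4 ux [-2.1  2.9  5.5] y [ 9.4 13.9 15.5] px 459.0 57.0
84 183 al 85.0 ux [-1.8  1.   3.9] y [ 8.8 11.6 14.4] px 467.0 64.0
```

View pics/w6.png

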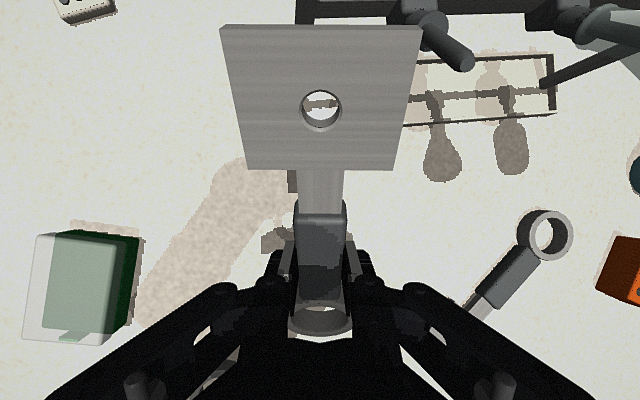

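Wrist view: peg tip at about (467,64), running to its socket at (425,25), and the eye at (321,109). Peg axis is ~9.2° to +y with the tip centre 11.6 mm off. Update the axis and move over the tip.

```bash
cat >> h.py <<'E'
ux_=np.cos(np.radians(40))*rx+np.sin(np.radians(40))*rz
piv=piv+1.0*ux_-2.2*ry+1.0*a0
A=axis(9.2)
def eyepos():
    p,R=tool(); e=p+R.apply(E_T)-piv; s=e@A; y=ry-A*(ry@A); y/=np.linalg.norm(y); x=np.cross(y,A)
    return 's,u,y',np.round([s,e@x,e@y],1),'tilt err',np.degrees((R*RW).as_matrix()[:,2]@np.stack([x,y],1)).round(1)
E
python3 - <<'E'
from kin import *
print(eyepos())
for s in(102,): print(s,rel(*target(E_T,RW,piv+s*A,A)))
E
```

```text
('s,u,y', array([123. ,  -2. ,  66.4]), 'tilt err', array([ 0.2, -0.1]))
102 (array([10.8, 66.3, 18.4]), array([-0.06,  0.23,  0.13]))
```

Call:
apply_moves([
  [[4, 22, 5], [0, 0, 0]],
  [[8, 44, 10], [0, 0.2, 0]],
  [[10.8, 66.3, 18.4], [0, 0.2, 0]],
  [[10.8, 66.3, 18.4], [0, 0.2, 0]],
  [[10.8, 66.3, 18.4], [0, 0.2, 0]],
])

```text
clock: 12.75
position: [525.4, 76.3, 224.9]
ee_rot: [0.989, 0.023, 0.135, 0.058]
contact_force: [-0.3, -0.1, -1.7]
gripper_width: 24.2
```

```bash
python3 - <<'E'
from kin import *
print(eyepos(),arm.read_state()['contact_force'])
d=grab('wrist'); save(d,'w7.png',(210,10,430,180),3)
print('tip px',proj(d,piv+85*A),'eye top px',proj(d,tool()[0]+tool()[1].apply(E_T+4*RW.apply([0,0,1]))))
E
```

```text
('s,u,y', array([102.2,   1.1,  -0.5]), 'tilt err', array([-0.1, -0.1])) [-0.30503748 -0.1448395  -1.73306847]
tip px [318.07524235  90.32151323] eye top px [317.5548153  109.95115991]
```

View pics/w7.png

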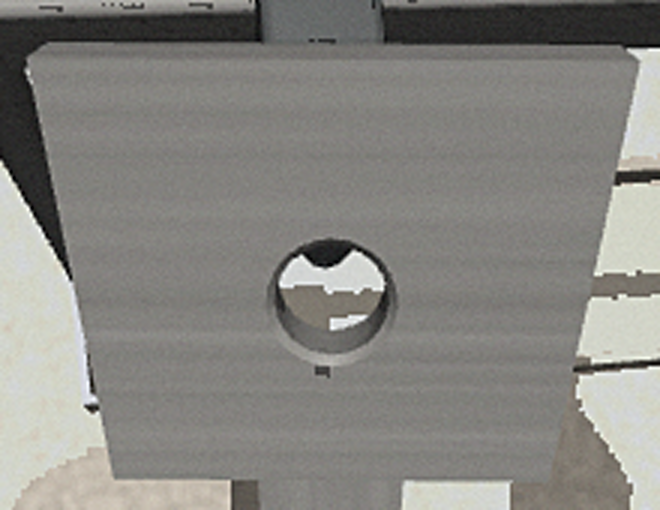

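Crop: hole centred at about (320.7,110) in full-image pixels. The tip's dark edge shows through it at (318,92–99), matching the predicted (318,90). The eye sits ~1 mm to tool +y of the model, so I'll correct that and thread on.

```bash
sed -i 's/79.3,.6,-40.2/79.3,1.5,-40.2/' h.py; python3 - <<'E'
from kin import *
print(eyepos())
for s in(97,80,60,24): print(s,rel(*target(E_T,RW,piv+s*A,A)))
E
```

```text
('s,u,y', array([102.4,   1.2,  -0.8]), 'tilt err', array([-0.1, -0.1]))
97 (array([ 1.1, -0.9,  5.3]), array([-0.09, -0.1 ,  0.11]))
80 (array([ 8.3, -0.9, 20.7]), array([-0.09, -0.1 ,  0.11]))
60 (array([16.7, -0.8, 38.9]), array([-0.09, -0.1 ,  0.11]))
24 (array([31.8, -0.7, 71.5]), array([-0.09, -0.1 ,  0.11]))
```

Call:
apply_moves([
  [[1.1, -1.2, 5.3], [0, 0, 0]],
  [[1.1, -1.2, 5.3], [0, 0, 0]],
  [[3.2, -1.2, 9.8], [0, 0, 0]],
  [[5.3, -1.2, 14.3], [0, 0, 0]],
  [[7, -1.2, 18], [0, 0, 0]],
  [[8.3, -1.2, 20.7], [0, 0, 0]],
  [[8.3, -1.2, 20.7], [0, 0, 0]],
])

```text
clock: 13.5
position: [538.6, 76.3, 207.2]
ee_rot: [0.989, 0.024, 0.135, 0.058]
contact_force: [0.4, 0.8, -1.9]
gripper_width: 23.9
```

```bash
python3 - <<'E'
from kin import *
s=arm.read_state(); print(eyepos(),s['contact_force'],s['wrist_torque'])
d=grab('wrist'); save(d,'w8.png',(210,10,430,180),3)
print('tip px',proj(d,piv+85*A),'eye top px',proj(d,tool()[0]+tool()[1].apply(E_T+4*RW.apply([0,0,1]))))
E
```

```text
('s,u,y', array([80.2, -0.3,  0.6]), 'tilt err', array([-0.1, -0.1])) [ 0.42644017  0.75594909 -1.90862842] [0.26731807 0.4873184  0.03209574]
tip px [323.39691334 110.23331925] eye top px [321.9124477  110.33855189]
```

View pics/w8.png

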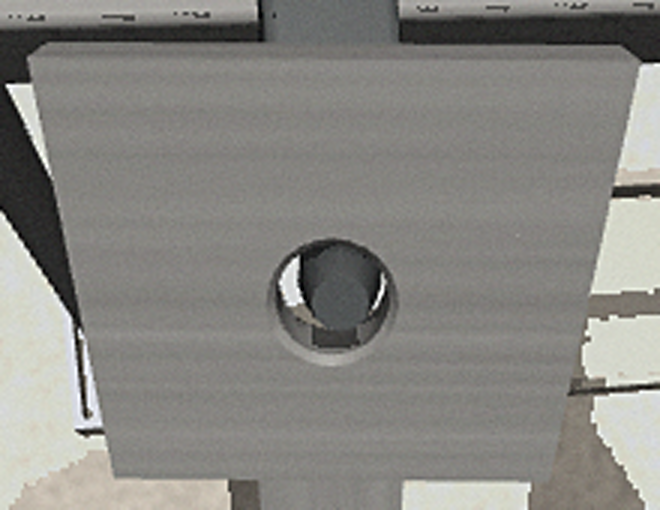

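Crop: the peg tip is inside the hole, tip face centre at (342,302) against hole centre (332,302). That is about 1.1 mm off towards tool +y. Shift +1 mm and slide down.

Call:
apply_moves([
  [[0, 1, 0], [0, 0, 0]],
  [[0, 1, 0], [0, 0, 0]],
  [[2.1, 1, 4.5], [0, 0, 0]],
  [[4.2, 1, 9.1], [0, 0, 0]],
  [[6.3, 1, 13.6], [0, 0, 0]],
  [[8.4, 1, 18.2], [0, 0, 0]],
  [[8.4, 1, 18.2], [0, 0, 0]],
])

```text
clock: 14.25
position: [551.7, 73.8, 191.7]
ee_rot: [0.989, 0.024, 0.135, 0.059]
contact_force: [0.8, 0.3, -1.1]
gripper_width: 24.5
```

```bash
python3 - <<'E'
from kin import *
s=arm.read_state(); print(eyepos(),s['contact_force'],s['wrist_torque'])
for k in(45,28,24): print(k,rel(*target(E_T,RW,piv+k*A,A)))
E
```

```text
('s,u,y', array([59.8, -0.5, -0.4]), 'tilt err', array([-0.1, -0.1])) [ 0.76297908  0.28453959 -1.05742942] [0.31576691 0.49600973 0.03199613]
45 (array([ 6.7, -0.6, 13.1]), array([-0.06, -0.09,  0.19]))
28 (array([13.8, -0.5, 28.5]), array([-0.06, -0.09,  0.19]))
24 (array([15.5, -0.5, 32.1]), array([-0.06, -0.09,  0.19]))
```

Call:
apply_moves([
  [[2.1, 0, 4.5], [0, 0, 0]],
  [[4.2, 0, 9.1], [0, 0, 0]],
  [[6.3, 0, 13.6], [0, 0, 0]],
  [[8.4, 0, 18.2], [0, 0, 0]],
  [[10.5, 0, 22.7], [0, 0, 0]],
  [[11.8, 0, 25.5], [0, 0, 0]],
  [[11.8, 0, 25.5], [0, 0, 0]],
])

```text
clock: 14.95
position: [569.8, 71.8, 170.7]
ee_rot: [0.989, 0.024, 0.135, 0.058]
contact_force: [1.1, 0.5, -1.1]
gripper_width: 24.4
```

```bash
python3 - <<'E'
from kin import *
s=arm.read_state(); print(eyepos(),s['contact_force'],s['wrist_torque'])
E
```

```text
('s,u,y', array([32. , -0.5, -0.4]), 'tilt err', array([-0.1, -0.1])) [ 1.12105273  0.51824382 -1.07376976] [0.28786728 0.4399396  0.06916648]
```

Gently press down to the collar.

Call:
apply_moves([
  [[0.8, 0, 1.8], [0, 0, 0]],
  [[1.6, 0, 3.6], [0, 0, 0]],
  [[2.4, 0, 5.2], [0, 0, 0]],
  [[2.9, 0, 6.4], [0, 0, 0]],
  [[2.9, 0, 6.4], [0, 0, 0]],
])

```text
clock: 15.45
position: [573.9, 71.2, 165.8]
ee_rot: [0.989, 0.024, 0.135, 0.058]
contact_force: [-3.0, 0.8, 0.9]
gripper_width: 24.2
```

Call:
apply_moves([
  [[0.4, 0, 0.9], [0, 0, 0]],
  [[0.8, 0, 1.8], [0, 0, 0]],
  [[0.8, 0, 1.8], [0, 0, 0]],
  [[0.8, 0, 1.8], [0, 0, 0]],
  [[0.8, 0, 1.8], [0, 0, 0]],
])

```text
clock: 15.95
position: [575.3, 71.2, 164.3]
ee_rot: [0.989, 0.024, 0.135, 0.058]
contact_force: [-2.7, 1.4, 2.2]
gripper_width: 23.9
```

```bash
python3 - <<'E'
from kin import *
s=arm.read_state(); print(eyepos(),s['contact_force'],s['wrist_torque'])
E
```

```text
('s,u,y', array([23.6, -0.6, -0.3]), 'tilt err', array([-0.1, -0.2])) [-2.68617126  1.44035647  2.21855391] [0.44039532 0.90025748 0.02811066]
```

Eye is at s≈23.6, against the collar (contact ~4 N). Because the peg leans sideways, the natural hang is ~10° rotated, so I'll turn the wrench there before releasing to avoid a swing.

```bash
python3 - <<'E'
from kin import *
b=pickle.load(open('/tmp/kin.pkl','rb'))
p,R=tool(); e=p+R.apply(E_T); n=(R*RW).apply([0,0,1])
g=-rz+n*n[2]; xw=(R*RW).apply([1,0,0]); g/=np.linalg.norm(g); phi=np.degrees(np.arctan2(np.cross(-xw,g)@n,-xw@g)); print('phi',phi)
for f in(.33,.67,1):
    Q=ex(n,np.radians(phi*f)); R2=Q*R; p2=e-R2.apply(E_T); print(rel(p2,R2),p2,ik(p2,R2,b,(.4,))[0])
E
```

```text
phi -10.720600659630687
(array([ 0.2, -5.5, -0.1]), array([ 1.5 , -0.  ,  3.21])) [575.29071237  76.67932323 163.76023037] (0.0, [0.5, 0.26, -0.52, 0.36, -0.62, 0.79])
(array([  0.8, -11.1,  -0.4]), array([3.04, 0.  , 6.51])) [575.58097381  82.31757936 163.47638889] (0.0, [0.5, 0.26, -0.51, 0.32, -0.61, 0.77])
(array([  1.7, -16.5,  -0.8]), array([4.53, 0.  , 9.72])) [576.1222626   87.77722799 163.42606044] (0.0, [0.5, 0.26, -0.5, 0.28, -0.6, 0.74])
```

Call:
apply_moves([
  [[0.1, -2.8, 0], [0.75, 0, 1.6]],
  [[0.2, -5.5, -0.1], [1.5, 0, 3.2]],
  [[0.5, -8.3, -0.2], [2.3, 0, 4.9]],
  [[0.8, -11.1, -0.4], [3.0, 0, 6.5]],
  [[1.2, -13.8, -0.6], [3.8, 0, 8.1]],
  [[1.7, -16.5, -0.8], [4.5, 0, 9.7]],
  [[1.7, -16.5, -0.8], [4.5, 0, 9.7]],
  [[1.7, -16.5, -0.8], [4.5, 0, 9.7]],
])

```text
clock: 16.75
position: [575.9, 87.5, 163.1]
ee_rot: [0.989, -0.054, 0.138, 0.008]
contact_force: [-5.4, 0.5, 1.7]
gripper_width: 24.0
```

```bash
python3 - <<'E'
from kin import *
s=arm.read_state(); p,R=tool(); print(eyepos(),s['contact_force'],s['wrist_torque'])
e=p+R.apply(E_T)-piv; print('seat x,y,z',e@ux_,e@ry,e@a0-20)
E
```

```text
('s,u,y', array([23.4, -1. , -0.5]), 'tilt err', array([-0.1, -0.1])) [-5.40429515  0.48014443  1.72945973] [0.21414055 1.32734496 0.1103613 ]
seat x,y,z -0.9755850090398219 3.291852679711079 3.189291496781756
```

Call:
apply_moves([
  [[0, 0, 0], [0, 0, 0]],
  [[0, 0, 0], [0, 0, 0]],
  [[0, 0, 0], [0, 0, 0]],
  [[0, 0, 0], [0, 0, 0]],
  [[0, 0, 0], [0, 0, 0]],
  [[0, 0, 0], [0, 0, 0]],
  [[0, 0, 0], [0, 0, 0]],
  [[0, 0, 0], [0, 0, 0]],
], claw=60)

```text
clock: 17.55
position: [576.1, 87.7, 163.4]
ee_rot: [0.989, -0.054, 0.139, 0.008]
contact_force: [0.3, -0.0, 0.1]
gripper_width: 65.2
```

Call:
apply_moves([
  [[0, 0, -5], [0, 0, 0]],
  [[0, 0, -15], [0, 0, 0]],
  [[0, 0, -30], [0, 0, 0]],
  [[0, 0, -50], [0, 0, 0]],
  [[-5, 0, -75], [0, 0, 0]],
  [[-30, 0, -110], [0, 0, 0]],
  [[-60, 0, -140], [0, 0, 0]],
  [[-100, 0, -150], [0, 0, 0]],
  [[-130, 0, -150], [0, 0, 0]],
  [[-130, 0, -150], [0, 0, 0]],
])

```text
clock: 18.55
position: [407.7, 105.0, 272.0]
ee_rot: [0.989, -0.053, 0.138, 0.007]
contact_force: [0.4, -0.2, 0.3]
gripper_width: 65.4
```

```bash
python3 - <<'E'
from kin import *
s=arm.read_state(); print(s['position'],s['contact_force'],s['joints'])
d=grab('scene'); d2=grab('top'); w=grab('wrist')
f=lambda d,c:cv2.resize(d['color'][c[1]:c[3],c[0]:c[2],::-1],(400,300),interpolation=cv2.INTER_CUBIC)
cv2.imwrite('pics/end.png',np.vstack([np.hstack([f(d,(170,140,330,260)),f(d2,(250,90,410,210))]),np.hstack([f(w,(0,0,640,400)),f(d,(0,0,640,400))])]))
P=cloud(w); e=P-piv; l=np.stack([e@rx,e@ry,e[...,2]],-1)
E
```

```text
[407.71563759 104.99319947 272.01721871] [ 0.40914427 -0.24213116  0.25293897] [ 0.79616476 -0.14699941 -0.63886486  0.27364841 -0.92176597  0.51877934]
```

View pics/end.png

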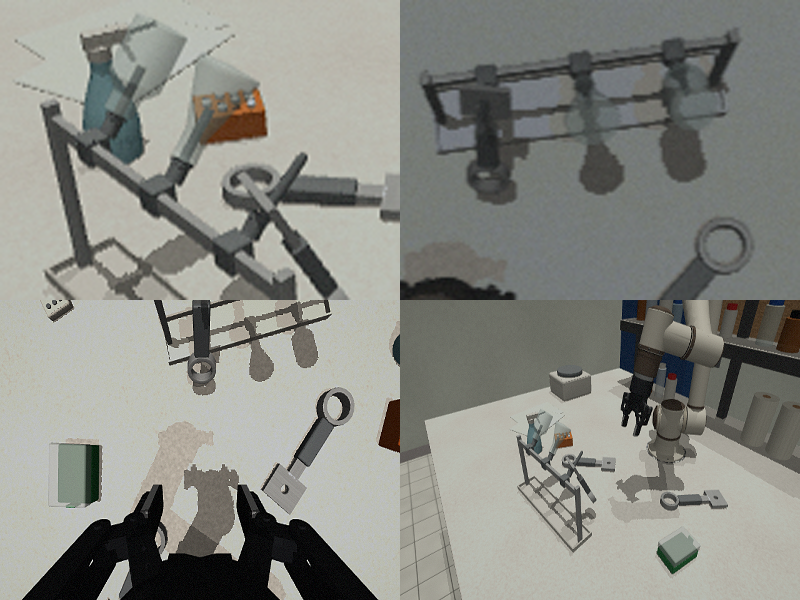

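The wrench hangs on the left peg. One depth check of where the plate sits and that it is still.

```bash
python3 - <<'E'
from kin import *
for n in('scene','top'):
    o=load(n); d=grab(n); P=cloud(d); e=P-piv; u,y,z=e@ux_,e@ry,e@a0-20
    print(n,'diff',np.abs(o['color'].astype(int)-d['color']).mean().round(2))
    m=(abs(y)<38)&(u>-60)&(u<35)&(z>-20)&(z<28)&((abs(y)>12)|(u<-14)); q=np.stack([u,y,z],-1)[m]
    for _ in range(6):
        c=q.mean(0); nn=np.linalg.svd(q-c,full_matrices=False)[2][2]; r=abs((q-c)@nn); q=q[r<max(2.5*np.median(r),1)]
    nn*=np.sign(nn[2]); print(len(q),'c',c.round(1),'n',nn.round(2),'u range',np.percentile(q[:,0],[2,98]).round(1),'y',np.percentile(q[:,1],[2,98]).round(1),'top face z at eye (u=0,y=3.5)',c[2]-((0-c[0])*nn[0]+(3.5-c[1])*nn[1])/nn[2])
E
```

```text
scene diff 2.28
162 c [-3.3 20.9  1.9] n [-0.34  0.22  0.91] u range [-56.3  27.3] y [-24.3  37. ] top face z at eye (u=0,y=3.5) 7.397929510720955
top diff 2.3
179 c [-11.5   8.3   7.9] n [-0.37  0.16  0.91] u range [-56.1  24.7] y [-23.2  33.4] top face z at eye (u=0,y=3.5) 13.361884934206376
```

```bash
python3 -c "
from bench import arm
print(arm.read_state()['clock'],arm.job_done())"
```

```text
the job is handed in; nothing more can be done
18.8 None
```

The smallest cap wrench now hangs by its eye on the empty left peg, and the job was handed in at 18.8 s of the 64 s allowed. No verdict came back.

- **Regrasp:** My first vertical grasp would have run the arm into its joint limits at the peg. I laid the wrench back where it was and picked it up again with the tool leaned 25°.
- **Threading:** The peg measured about 9° off to the side (+y). I threaded the eye along that real axis until it met the collar. Just before release the eye was about (-1, 3.3, 3.2) mm in the seat frame, with a contact force of 5 to 6 N and the fingers still holding. I also turned the wrench about 10° to its natural hang so it would not swing when let go.
- **Last checks:**
  - The final picture shows the wrench on the peg, with no visible contact with the flask or bottle.
  - The gripper is clear and reads about 0.5 N.
  - The tube rack, tip box and spray bottle look unmoved in the pictures; I did not measure them.
  - Two successive pictures differ by only about 2 grey levels, which I take as the wrench at rest.
- **Disagreement:** The two cameras disagree on how far the eye sits from the collar. The scene camera gives about 4 mm and the top camera about 9 mm, because the plate droops around 20° on the loose peg. Both are within the 14 mm limit.
- **Correction while threading:** One 1 mm sideways correction turned out to be the wrong way. The next close look showed it, and I undid it before sliding down.

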